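# Stand the viscometer spindle on the balance pan

### The arm

A 6-joint arm with a two-finger parallel gripper is mounted at the origin on the work surface. World frame = base frame: x ahead of the robot, y to its left, z up, the work surface at z = 0. Lengths are in m, angles in rad, forces in N, time in s.
With the tool pointing down it reaches from about 0.3 to 0.775 m from the base axis. Payload 14.6 kg.
Tool frame: the origin (TCP) lies on the centre line of the jaws, within the pads' length; the fingertips stand ctrl.tcp_to_tips ahead of it and the grasp point (between the pads) lies 2 mm behind it (ctrl.tcp_to_tips is the distance from the TCP to the fingertips, in m); z points along the fingers, y is the line along which they close (so a half turn about z gives the same grasp; the last joint's range is limited). The gripper opens to 94 mm and grips with 3 to 60 N. Pads are 16 mm wide; open, the fingers measure 119 mm over their backs; the gripper's body (75 mm by 177 mm) begins 78 mm behind the grasp point.
Start: joints at [1.248, 0.3, 1.521, -0, 1.321, -0.067], TCP at [0.139, 0.532, 0.222] pointing down, gripper open.
Joint ranges: [-3.03, 3.03], [-0.79, 2.21], [0.23, 2.52], [-1.04, 4.18], [0, 3.07], [-2.55, 2.55]. Speed limits (rad/s): [2.22, 2.22, 2.57, 3.14, 3.14, 3.14].

### API

Orientations are given as [roll, pitch, yaw] about the fixed x, y, z axes, in that order (R = Rz(yaw) Ry(pitch) Rx(roll)).
In Python, from station import telemetry, viewer, hand_in, ctrl gives the robot as it stands.
- The arm moves only by the tool step_arm, never from a script. Its argument "plan" is a list of rows, each an object of numbers: "dx", "dy", "dz": the shift along the tool's x, y, z scaled (see below); "rx", "ry", "rz": the turn, a rotation vector about the tool's x, y, z scaled (see below); "claw": the closure, from 0 (fully open) to 1 (shut). In form: [{"dx": .., "dy": .., "dz": .., "rx": .., "ry": .., "rz": .., "claw": ..}, ...]. A call has 1 to 10 rows; each row shifts and turns the commanded pose from where the row before left it, along the tool's axes as they then stand; what a row does not reach is not made up. The controller multiplies each number of a shift by 0.1 m and each number of a turn by 90 degrees. A row lasts 1/10 s, in which the tool goes at most 50 mm and 8.59 degrees, less where a joint would pass 70% of its speed; a pose out of reach is approached as far as the arm can. A call with a number of a shift or a turn outside -1 to 1 is refused whole. A call with a gripper value outside its range is refused whole. The fingers move at their own pace and stop on an object; "grip_force" is the grip in N (left out, the last holds). Time passes only in rows, so rows that do not move let the fingers close. It gives the time, the measured TCP pose, the force, the opening and the grip force at its end, in the units of the state.
- telemetry.get_obs(): the state, without advancing time (a new reading comes with each control period).
- viewer.camera(name): name is "scene" or "top" or "wrist"; returns a dict with "img" (480x640x3 uint8, red, green, blue), "z_map" (480x640 float32, m along the optical axis (not along the pixel's ray), 0 where there is no reading), "fx", "fy", "cx", "cy" (pixels), "R" (3x3) and "t" (3): a world point X has camera coordinates R X + t; the wrist camera has in their place "tool_from_camera" (4x4, takes a point from camera to tool coordinates, whose origin is the TCP and whose axes are the flange's). Camera axes: x right, y down, z forward; pixel columns grow to the right and rows downward; lengths in m; the calibration is good to about 2 mm. A picture is of the moment at which its call begins: read the wrist's pose just before it.
- hand_in(): hands the job in; it is judged then, once.
Trained networks look in a picture, given as the dict that the camera call returned (one of the last four; its "shot" number tells which), for a name from the list of things; names that differ only in an ending like _2 or _b are one class to them, and where a whole thing is asked for, a point or a joint stands for the part that bears it (a point fixed in the world has none). Each returns a list of dicts, best first, with "score" (0 to 1); they miss things now and then, are a little off and sometimes report something else, mostly with a low value. They report only what shows in the picture. A call takes as long as a camera call. They do not tell look-alikes from the thing itself.
- viewer.recognise(target, picture): "rect" ([left, top, right, bottom] in pixels, round what is visible of it).
The state is a dict: "time_s": time; "qpos": joint angles; "joint_vel": joint speeds; "tau": joint torques, N m; "ee_pos": TCP position; "eef_rot": TCP orientation; "force": force on the tool from outside, world axes, zero at the start; "moment": the same for the moment, N m; "grip_width": finger opening in m; "grip_force": force on a finger pad.
Only numpy, scipy, OpenCV 4.12 (cv2) and the standard library are available. Lean on these libraries where they do the work, as an engineer would, in place of code of your own. Each camera call takes 0.05 s, during which the arm holds its last target. There are 200 camera calls.

### The job

The spindle with the plain solid cylinder at its lower end is due for a check weighing: take it from the sloping rest and stand it upright on its flat foot in the middle of the balance's round pan, setting it down gently. Let go and watch for a second that it stands there without wobbling; leave the other two spindles in their rest.

Things in the scene. Friction and masses are not known exactly. Their poses are not given: they have to be found in the camera images.
- cylinder_mid (a point): Spindle to weigh: steel, 150 mm long, about 0.4 kg. From the foot up: plain solid cylinder 28 mm in diameter, 70 mm long, with a flat end (the foot); stem 10 mm in diameter, 52 mm long; light metal knob 18 mm in diameter, 28 mm long. The point is on its axis half-way up, 75 mm from either end, 61 mm below the knob's middle. z runs along it from foot to knob.
- cylinder: The same spindle, origin at its foot's centre. It starts loose in any of three V-troughs, 95 mm apart in a row on a low grey rest (black troughs), leaning 34 degrees (0.6 rad) from upright, knob end up and towards the robot; its y axis is level, along the row, its x axis the trough's open side. Only its lower 78 mm touch the trough; stem and knob stand free. It comes out along its axis.
- pan (a point): Centre of the top face of the balance's flat round steel pan, 120 mm in diameter, about 75 mm above the table, z up. The balance is a low white instrument, 240 x 190 mm, with its display towards the robot; nothing on it stands higher than the pan. It is fixed and the pan does not give
- pointed_mid (a point): Spindle whose steel bob, 28 mm in diameter, ends in a cone at the foot; stem, knob and length as the others. The point is on its axis half-way up, z towards the knob. It lies in another trough and stays there
- disc_mid (a point): Spindle with a thin foot disc and a second disc above it (28 mm in diameter, bare 10 mm stem between) in place of a solid bob; stem, knob and length as the others. The point is on its axis half-way up, z towards the knob. It lies in another trough and stays there
There are look-alikes about, which are no part of the job. What is shaped like the cylinder but blue, turquoise or yellow is not meant.

How it is judged:
On the way, in this order (a step that is already met when the one before it is completed fails the run):
1. the cylinder spindle is lifted out of the rest, above the pan's height (z of cylinder_mid in the frame of pan above 0.083 m), for 0.1 s.
2. it stands on the pan, let go and still, for most of a second (horizontal distance between cylinder_mid and pan below 0.025 m and angle between cylinder_mid's own z axis and vertical below 0.08 rad and z of cylinder_mid in the frame of pan between 0.07 and 0.08 m and linear speed of cylinder below 0.02 m/s and angular speed of cylinder below 0.15 rad/s and contact force between cylinder and the fingers below 0.1 N), for 0.8 s.
At the end, for the whole second after the job is handed in: The cylinder spindle stands on its foot on the pan, upright within 4.5 degrees, its axis within 25 mm of the pan's centre, at rest and released; the other two spindles are within 20 mm of where they lay (all of step 2 and distance of each of pointed_mid, disc_mid from where it was at the start of the episode below 0.02 m); the robot touches nothing.
It fails at once if the spindle is let fall from more than about 10 mm (moving over 0.45 m/s with no finger on it) (linear speed of cylinder above 0.45 m/s and contact force between cylinder and the fingers below 0.1 N).
It fails at once if the spindle is banged on the pan (over 60 N on the balance) (contact force between cylinder and balance above 60 N).
It fails at once if another spindle is knocked out of its place (over 30 mm) (distance of any of pointed_mid, disc_mid from where it was at the start of the episode above 0.03 m).
It also fails if it takes over 42 s, if anything falls off the work surface, if the arm or the gripper's body presses on something with over 40 N, if the wrist force passes 120 N, or if a joint passes its speed limit or range.

## Working session

There is one attempt and no reset: what is moved stays moved. The work goes in short steps, Python scripts to look and compute and a tool call to move; the robot and the scene stay as the last step left them, time stands still between calls to the robot, and variables do not carry over. Pictures are saved under pics/ and viewed, at most 10 in all, crops included, and the job is handed in when it is done.

Besides the shell and the picture viewer there is one more tool, called after ">>>" as name([rows], argument=value, ...), one row to a line, values as JSON. step_arm: Moves the arm, as the interface text tells. Shifts and turns lie within -1 to 1; 1 stands for 0.1 m of shift or 90 degrees of turn. Its arguments: {"type":"object","properties":{"plan":{"type":"array"},"grip_force":{"type":"number"}},"required":["plan"]}

```bash
ls; mkdir -p pics; cat > h.py <<'E'
import numpy as np, cv2
from station import telemetry, viewer, hand_in, ctrl
def save(n,im): cv2.imwrite('pics/'+n,im[:,:,::-1])
def world(c,u,v,z=None):
    z=c['z_map'][int(v),int(u)] if z is None else z
    p=np.array([(u-c['cx'])/c['fx']*z,(v-c['cy'])/c['fy']*z,z])
    return c['R'].T@(p-c['t'])
def cloud(c):
    v,u=np.mgrid[:480,:640]; z=c['z_map'].astype(float)
    p=np.stack([(u-c['cx'])/c['fx']*z,(v-c['cy'])/c['fy']*z,z],-1)
    return (p-c['t'])@c['R']
E
python3 - <<'E'
from h import *
s=viewer.camera('scene');t=viewer.camera('top')
save('a.png',np.vstack([s['img'],t['img']])[:, :][::1]) if 0 else None
save('s.png',s['img']);save('t.png',t['img'])
np.savez('t.npz',**t);np.savez('s.npz',**s)
for n in ['cylinder','pan','pointed_mid','disc_mid']:
  for c,k in((s,'s'),(t,'t')):
    for r in viewer.recognise(n,c)[:4]: print(n,k,np.round(r['rect']),round(r['score'],2), np.round(world(c,(r['rect'][0]+r['rect'][2])/2,(r['rect'][1]+r['rect'][3])/2),3))
print(ctrl.tcp_to_tips, telemetry.get_obs()); print(t['R'],t['t'],s['t'],s['R'])
E
```

```text
pics
cylinder s [434. 180. 485. 224.] 0.78 [0.405 0.386 0.016]
cylinder s [381. 147. 438. 167.] 0.77 [0.231 0.324 0.018]
cylinder s [453. 208. 469. 281.] 0.71 [0.572 0.294 0.094]
cylinder s [293. 368. 375. 403.] 0.71 [ 0.762 -0.017  0.017]
cylinder t [233. 272. 279. 319.] 0.97 [0.354 0.179 0.023]
cylinder t [198. 189. 216. 223.] 0.89 [0.557 0.291 0.104]
cylinder t [160. 245. 187. 306.] 0.85 [0.401 0.38  0.021]
cylinder t [304. 134. 365. 148.] 0.61 [ 0.748 -0.009  0.023]
pan s [145. 238. 260. 351.] 0.84 [ 0.554 -0.222  0.074]
pan t [372. 174. 465. 286.] 0.86 [ 0.51  -0.208  0.076]
pointed_mid s [409. 216. 427. 290.] 0.84 [0.574 0.2   0.096]
pointed_mid t [241. 192. 253. 218.] 0.8 [0.558 0.196 0.115]
disc_mid s [363. 222. 385. 301.] 0.96 [0.574 0.11  0.097]
disc_mid t [283. 182. 296. 216.] 0.83 [0.577 0.1   0.098]
0.017 {'time_s': 0.5, 'qpos': array([ 1.24840444e+00,  2.99909865e-01,  1.52102648e+00, -6.55795950e-07,
        1.32070182e+00, -6.65917183e-02]), 'joint_vel': array([ 5.18587134e-04, -3.36625180e-04,  1.15248397e-03,  4.48656776e-04,
       -7.03844812e-04, -8.24523223e-05]), 'tau': array([-3.11057311e-04, -5.31346500e+01, -3.52743995e+01,  7.08138593e-02,
        2.14477518e-02, -2.02766512e-05]), 'ee_pos': array([0.13915277, 0.53208423, 0.22242896]), 'eef_rot': array([-3.14154720e+00, -2.39428322e-06,  2.88579265e+00]), 'force': array([ 0.03361436, -0.76968231,  0.23038334]), 'moment': array([-0.05857326, -0.01464831,  0.02538949]), 'grip_force': 0.0, 'grip_width': 0.09351297539161524}
[[ 0.00817593 -0.99978586  0.01901005]
 [-0.98602574 -0.01122382 -0.16621452]
 [ 0.16639229 -0.01738544 -0.98590636]] [0.00819048 0.49751727 1.29622073] [-0.13360161 -0.31229336  1.28500189] [[ 0.23512873  0.97196274 -0.00170542]
 [ 0.76804282 -0.18687295 -0.61252651]
 [-0.59567165  0.14271275 -0.7904482 ]]
```

View pics/s.png

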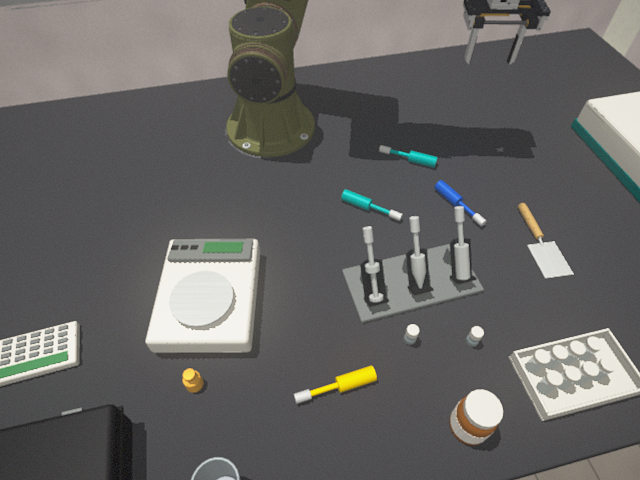

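View pics/t.png

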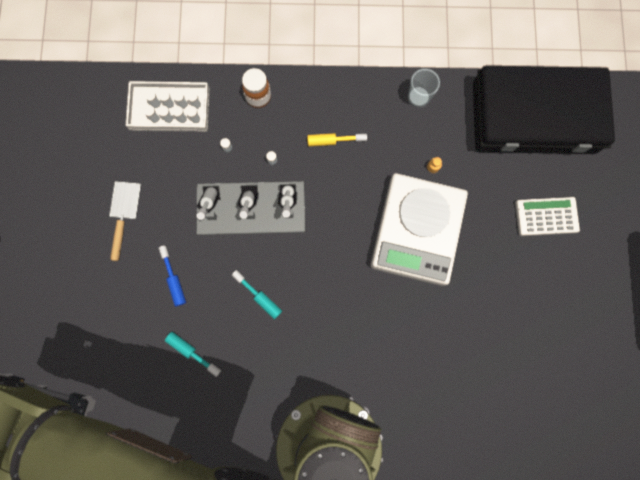

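```bash
python3 - <<'E'
import numpy as np,cv2
from h import cloud
s=np.load('s.npz');t=np.load('t.npz')
cv2.imwrite('pics/crop.png',cv2.resize(s['img'][195:325,345:490,::-1],None,fx=4.5,fy=4.5,interpolation=cv2.INTER_CUBIC))
for n,c in(('s',s),('t',t)):
  P=cloud(c);m=(c['z_map']>0)
  X=P[m]
  # pan top
  k=(abs(X[:,2]-.075)<.006)&(X[:,0]>.38)&(X[:,0]<.68)&(X[:,1]<-.1)&(X[:,1]>-.36)
  q=X[k]; (cx,cy),r=cv2.minEnclosingCircle(q[:,:2].astype(np.float32)); print(n,'pan',cx,cy,r,np.median(q[:,2]),q.mean(0),len(q))
  for y in (.29,.2,.1):
    k=(abs(X[:,1]-y)<.03)&(X[:,2]>.095)&(X[:,0]>.42)&(X[:,0]<.65); q=X[k]
    print(y,len(q),q.mean(0).round(4),q.max(0).round(3),q.min(0).round(3))
    kk=q[q[:,2]>q[:,2].max()-.02];print('  knob',kk.mean(0).round(4),len(kk))
    w=np.linalg.svd(q-q.mean(0))[2][0] if len(q)<3000 else 0;print('  dir',w)
E
```

```text
s pan 0.5130122303962708 -0.2139759361743927 0.10665112733840942 0.07449162520078662 [ 0.54428816 -0.22088311  0.07407054] 3322
0.29 272 [0.5464 0.293  0.1309] [0.583 0.304 0.16 ] [0.518 0.274 0.095]
  knob [0.5337 0.2923 0.1504] 112
  dir [ 0.57513571  0.03643723 -0.81724613]
0.2 276 [0.55   0.1986 0.1315] [0.589 0.22  0.16 ] [0.523 0.19  0.095]
  knob [0.5383 0.1978 0.1502] 126
  dir [ 0.5634913   0.04530712 -0.82487867]
0.1 314 [0.5569 0.1041 0.128 ] [0.591 0.125 0.16 ] [0.525 0.085 0.095]
  knob [0.5416 0.1035 0.1504] 128
  dir [ 0.59135441  0.02976935 -0.80586211]
t pan 0.5056328773498535 -0.2101682871580124 0.11240679025650024 0.0744542048674676 [ 0.53112175 -0.21854877  0.07434692] 2432
0.29 148 [0.5448 0.2935 0.1322] [0.582 0.315 0.164] [0.517 0.273 0.095]
  knob [0.5275 0.2928 0.155 ] 73
  dir [-0.614287   -0.03657229  0.7882347 ]
0.2 136 [0.5478 0.1985 0.1332] [0.586 0.22  0.164] [0.521 0.18  0.095]
  knob [0.5309 0.1984 0.1556] 67
  dir [-0.60677519 -0.01441375  0.7947428 ]
0.1 157 [0.5557 0.1047 0.1275] [0.59  0.126 0.162] [0.525 0.086 0.095]
  knob [0.5348 0.1043 0.1547] 69
  dir [-0.61720734 -0.02030319  0.78653854]
```

View pics/crop.png

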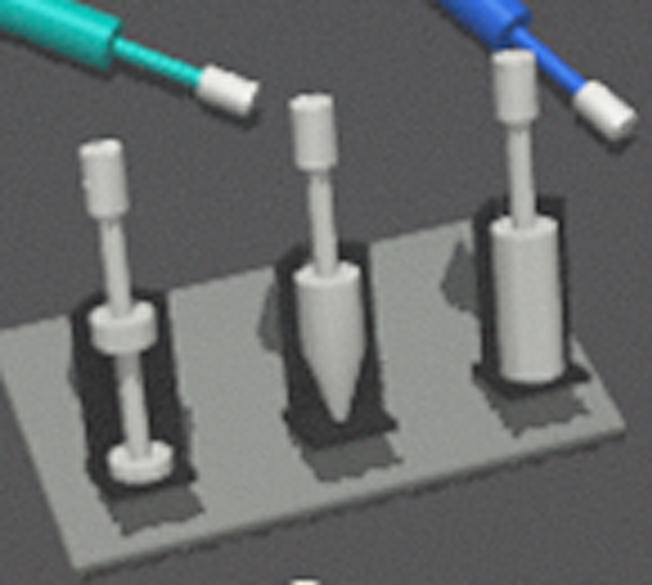

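The scene view shows three steel spindles in the rest: the plain cylinder at (460,245), the pointed one at (418,255) and the disc one at (374,265). Possible mix-ups lie flat on the table: blue at (458,200), turquoise at (410,157) and (372,205), and yellow at (340,385). In the crop, the right-hand spindle has a straight solid bob with a flat end, so I choose scene (460,245), which is top (205,205). The pan is at top (425,213).

```bash
cat > fit.py <<'E'
import numpy as np
from scipy.optimize import least_squares
from scipy.spatial.transform import Rotation as Ro
SEG=[(0,.070,.014),(.070,.122,.005),(.122,.150,.009)]
def sdf(s,r):
    d=[]
    for a,b,R in SEG:
        dx=np.maximum(a-s,s-b);dy=r-R
        d.append(np.minimum(np.maximum(dx,dy),0)+np.hypot(np.maximum(dx,0),np.maximum(dy,0)))
    return np.min(d,0)
def res(p,X):
    u=np.array([p[3],p[4],1]);u/=np.linalg.norm(u)
    d=X-p[:3];s=d@u+.136
    return sdf(s,np.linalg.norm(d-np.outer(d@u,u),axis=1))
def fit(X,p0):   # p: knob middle, axis slope x, y
    return least_squares(res,p0,args=(X,),loss='soft_l1',f_scale=.002)
E
python3 - <<'E'
import numpy as np,cv2
from h import cloud,world
from fit import *
s=np.load('s.npz');t=np.load('t.npz')
A=[]
for n,c in(('s',s),('t',t)):
  P=cloud(c);X=P[c['z_map']>0]
  k=(abs(X[:,1]-.293)<.022)&(X[:,2]>.10)&(X[:,0]>.45)&(X[:,0]<.62);A.append(X[k])
A.append(np.vstack(A))
for X in A:
  r=fit(X,[.535,.293,.148,-.684,-.03]);print(len(X),r.x.round(4),np.sqrt(np.mean(r.fun**2)).round(4),'tilt',np.arctan(np.hypot(*r.x[3:])).round(3))
for n,c,(u0,v0) in(('s',s,(201,299)),('t',t,(425,213))):
  P=cloud(c);g=c['img'].astype(int).sum(2)/3
  print(n,'grey pan',g[v0,u0],'z at pan',P[v0-3:v0+4,u0-3:u0+4,2].mean())
  m=(abs(g-np.median(g[v0-4:v0+5,u0-4:u0+5]))<14).astype(np.uint8)
  m=cv2.morphologyEx(m,cv2.MORPH_OPEN,np.ones((5,5)))
  l=cv2.connectedComponents(m)[1];b=(l==l[v0,u0]).astype(np.uint8)
  cn=max(cv2.findContours(b,0,1)[0],key=cv2.contourArea);e=cv2.fitEllipse(cv2.convexHull(cn));print(e)
  print(np.round([(np.dot(c['R'].T,-c['t'])+(.0745-np.dot(c['R'].T,-c['t'])[2])*(d:=world(c,*e[0],z=1.)-np.dot(c['R'].T,-c['t']))/d[2])],4))
E
```

```text
242 [ 0.5319  0.2948  0.1431 -0.686  -0.014 ] 0.0012 tilt 0.601
115 [ 0.5305  0.2945  0.1457 -0.6948 -0.0243] 0.0013 tilt 0.607
357 [ 0.5309  0.2947  0.1448 -0.6925 -0.0157] 0.0014 tilt 0.606
s grey pan 227.33333333333334 z at pan 0.07511001309148801
((204.2234344482422, 284.3316650390625), (75.76548767089844, 104.23015594482422), 72.02230834960938)
[[ 0.5321 -0.2168  0.0745]]
t grey pan 232.66666666666666 z at pan 0.07526391357244076
((425.8601379394531, 210.2737274169922), (48.84931945800781, 54.556339263916016), 170.4186553955078)
[[ 0.5593 -0.2271  0.0745]]
```

```bash
cat > mv.py <<'E'
import numpy as np
from scipy.spatial.transform import Rotation as Ro, Slerp
from station import telemetry
def pose():
    o=telemetry.get_obs();return np.array(o['ee_pos']),Ro.from_euler('xyz',o['eef_rot'])
def frame(z,y):
    z=np.array(z,float);z/=np.linalg.norm(z);y=np.array(y,float);y-=z*(y@z);y/=np.linalg.norm(y)
    return Ro.from_matrix(np.c_[np.cross(y,z),y,z])
def rows(p1,r1,n,p0=None,r0=None):
    if p0 is None:p0,r0=pose()
    sl=Slerp([0,1],Ro.concatenate([r0,r1]));pc,rc=p0,r0
    for i in range(1,n+1):
        p=p0+(p1-p0)*i/n;r=sl(i/n)
        d=np.round(rc.inv().apply(p-pc)/.1,3);w=np.round((rc.inv()*r).as_rotvec()/(np.pi/2),3)
        print(d,w); pc=pc+rc.apply(d*.1);rc=rc*Ro.from_rotvec(w*np.pi/2)
    return pc,rc
E
python3 - <<'E'
from mv import *
k=np.array([.531,.2947,.1447]);z=np.array([.564,.019,-.825]);z/=np.linalg.norm(z)
print(rows(k-.1*z,frame(z,[-.035,1,0]),10)[0])
E
```

```text
[-0.385 -0.147 -0.005] [-0.006 -0.038 -0.018]
[-0.38  -0.157  0.017] [-0.005 -0.038 -0.018]
[-0.375 -0.169  0.038] [-0.006 -0.038 -0.018]
[-0.366 -0.179  0.058] [-0.005 -0.038 -0.018]
[-0.357 -0.19   0.079] [-0.006 -0.038 -0.018]
[-0.346 -0.201  0.097] [-0.005 -0.038 -0.018]
[-0.334 -0.211  0.117] [-0.006 -0.037 -0.018]
[-0.321 -0.222  0.133] [-0.005 -0.038 -0.018]
[-0.306 -0.232  0.15 ] [-0.006 -0.038 -0.018]
[-0.29  -0.241  0.166] [-0.005 -0.038 -0.018]
[0.47461292 0.29283354 0.22724996]
```

>>> step_arm([
  {"dx": -0.385,"dy": -0.147,"dz": -0.005,"rx": -0.006,"ry": -0.038,"rz": -0.018,"claw": 0.3},
  {"dx": -0.38,"dy": -0.157,"dz": 0.017,"rx": -0.005,"ry": -0.038,"rz": -0.018,"claw": 0.3},
  {"dx": -0.375,"dy": -0.169,"dz": 0.038,"rx": -0.006,"ry": -0.038,"rz": -0.018,"claw": 0.3},
  {"dx": -0.366,"dy": -0.179,"dz": 0.058,"rx": -0.005,"ry": -0.038,"rz": -0.018,"claw": 0.3},
  {"dx": -0.357,"dy": -0.19,"dz": 0.079,"rx": -0.006,"ry": -0.038,"rz": -0.018,"claw": 0.3},
  {"dx": -0.346,"dy": -0.201,"dz": 0.097,"rx": -0.005,"ry": -0.038,"rz": -0.018,"claw": 0.3},
  {"dx": -0.334,"dy": -0.211,"dz": 0.117,"rx": -0.006,"ry": -0.037,"rz": -0.018,"claw": 0.3},
  {"dx": -0.321,"dy": -0.222,"dz": 0.133,"rx": -0.005,"ry": -0.038,"rz": -0.018,"claw": 0.3},
  {"dx": -0.306,"dy": -0.232,"dz": 0.15,"rx": -0.006,"ry": -0.038,"rz": -0.018,"claw": 0.3},
  {"dx": -0.29,"dy": -0.241,"dz": 0.166,"rx": -0.005,"ry": -0.038,"rz": -0.018,"claw": 0.3},
], grip_force=40)

```text
time_s: 1.5
ee_pos: [0.4758, 0.2918, 0.2277]
eef_rot: [-3.14, 0.602, -3.104]
force: [1.7, 0.3, -0.4]
grip_width: 0.0658
grip_force: 0.0
```

>>> step_arm([
  {"claw": 0.3},
  {"claw": 0.3},
])

```text
$.plan[0]: bad value
```

```bash
python3 - <<'E'
from h import *
from mv import *
from fit import *
p,r=pose();w=viewer.camera('wrist');save('w1.png',w['img'])
T=w['tool_from_camera'];v,u=np.mgrid[:480,:640];z=w['z_map'].astype(float)
Pc=np.stack([(u-w['cx'])/w['fx']*z,(v-w['cy'])/w['fy']*z,z],-1)[z>0]
X=r.apply(Pc@T[:3,:3].T+T[:3,3])+p
k=(abs(X[:,1]-.293)<.024)&(X[:,2]>.095)&(X[:,2]<.17)&(X[:,0]>.45)&(X[:,0]<.62);X=X[k]
print(p,r.as_matrix().round(3),len(X))
f=fit(X[::max(1,len(X)//2000)],[.531,.2947,.1447,-.69,-.02]);print(f.x.round(4),np.sqrt(np.mean(f.fun**2)))
d=r.inv().apply(f.x[:3]-p);a=np.r_[f.x[3:],1];print('knob in tool',d.round(4),'axis in tool',r.inv().apply(a/np.linalg.norm(a)).round(3),telemetry.get_obs()['grip_width'])
E
```

```text
[0.47576458 0.29180574 0.22766845] [[-0.823 -0.037  0.566]
 [-0.031  0.999  0.02 ]
 [-0.567 -0.001 -0.824]] 756
[ 0.5326  0.2945  0.1467 -0.6692 -0.031 ] 0.0026621904796809946
knob in tool [-0.0009  0.0007  0.099 ] axis in tool [-0.012 -0.006 -1.   ] 0.06552760491826382
```

View pics/w1.png

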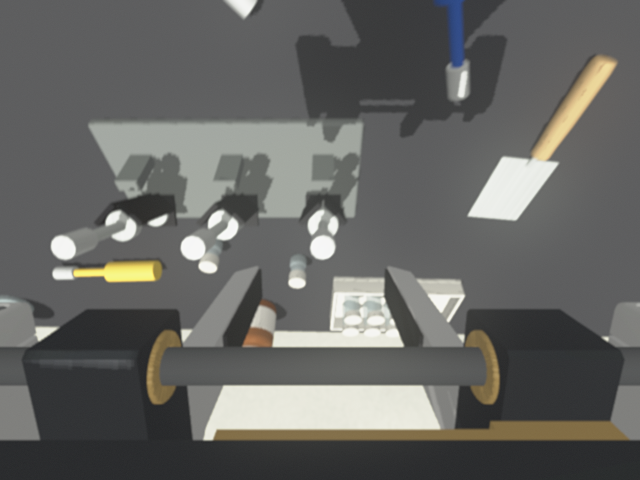

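The wrist view shows the plain spindle's knob at (322,246), centred between the fingers, with the neighbouring spindles well clear on the left. I'll advance along the axis and close.

>>> step_arm([
  {"dx": -0.005,"dy": 0.004,"dz": 0.25,"rx": 0,"ry": 0,"rz": 0,"claw": 0.3},
  {"dx": 0,"dy": 0.003,"dz": 0.25,"rx": 0,"ry": 0,"rz": 0,"claw": 0.3},
  {"dx": 0,"dy": 0,"dz": 0.25,"rx": 0,"ry": 0,"rz": 0,"claw": 0.3},
  {"dx": 0,"dy": 0,"dz": 0.15,"rx": 0,"ry": 0,"rz": 0,"claw": 0.3},
  {"dx": 0,"dy": 0,"dz": 0.1,"rx": 0,"ry": 0,"rz": 0,"claw": 0.3},
  {"dx": 0,"dy": 0,"dz": 0,"rx": 0,"ry": 0,"rz": 0,"claw": 0.3},
  {"dx": 0,"dy": 0,"dz": 0,"rx": 0,"ry": 0,"rz": 0,"claw": 0.3},
])

```text
time_s: 2.25
ee_pos: [0.5313, 0.2956, 0.1455]
eef_rot: [-3.141, 0.6, -3.106]
force: [-0.4, -0.2, -0.3]
grip_width: 0.0658
grip_force: 0.0
```

>>> step_arm([
  {"dx": 0,"dy": 0,"dz": 0,"rx": 0,"ry": 0,"rz": 0,"claw": 0.7},
  {"dx": 0,"dy": 0,"dz": 0,"rx": 0,"ry": 0,"rz": 0,"claw": 0.8},
  {"dx": 0,"dy": 0,"dz": 0,"rx": 0,"ry": 0,"rz": 0,"claw": 1},
  {"dx": 0,"dy": 0,"dz": 0,"rx": 0,"ry": 0,"rz": 0,"claw": 1},
  {"dx": 0,"dy": 0,"dz": 0,"rx": 0,"ry": 0,"rz": 0,"claw": 1},
  {"dx": 0,"dy": 0,"dz": 0,"rx": 0,"ry": 0,"rz": 0,"claw": 1},
  {"dx": 0,"dy": 0,"dz": 0,"rx": 0,"ry": 0,"rz": 0,"claw": 1},
], grip_force=50)

```text
time_s: 2.95
ee_pos: [0.5314, 0.2952, 0.145]
eef_rot: [-3.14, 0.599, -3.106]
force: [0.9, -1.7, 1.8]
grip_width: 0.0171
grip_force: 50.0
```

>>> step_arm([
  {"dx": 0,"dy": 0,"dz": -0.05,"rx": 0,"ry": 0,"rz": 0,"claw": 1},
  {"dx": 0,"dy": 0,"dz": -0.1,"rx": 0,"ry": 0,"rz": 0,"claw": 1},
  {"dx": 0,"dy": 0,"dz": -0.15,"rx": 0,"ry": 0,"rz": 0,"claw": 1},
  {"dx": 0,"dy": 0,"dz": -0.2,"rx": 0,"ry": 0,"rz": 0,"claw": 1},
  {"dx": 0,"dy": 0,"dz": -0.2,"rx": 0,"ry": 0,"rz": 0,"claw": 1},
  {"dx": 0,"dy": 0,"dz": -0.2,"rx": 0,"ry": 0,"rz": 0,"claw": 1},
  {"dx": 0,"dy": 0,"dz": -0.2,"rx": 0,"ry": 0,"rz": 0,"claw": 1},
  {"dx": 0,"dy": 0,"dz": -0.1,"rx": 0,"ry": 0,"rz": 0,"claw": 1},
  {"dx": 0,"dy": 0,"dz": -0.05,"rx": 0,"ry": 0,"rz": 0,"claw": 1},
  {"dx": 0,"dy": 0,"dz": 0,"rx": 0,"ry": 0,"rz": 0,"claw": 1},
])

```text
time_s: 3.95
ee_pos: [0.4607, 0.2932, 0.2483]
eef_rot: [-3.141, 0.6, -3.106]
force: [0.6, -0.5, -2.2]
grip_width: 0.0172
grip_force: 50.0
```

```bash
python3 - <<'E'
from mv import *
p,r=pose();print(p)
# upright first while rising, tool y kept near row direction
q=np.array([.50,.20,.33]);a=rows(q,frame([0,0,-1],[-.035,1,0]),10)
print()
b=rows(np.array([.52,-.18,.33]),frame([0,0,-1],[-.035,1,0]),10,*a)
E
```

```text
[0.46071593 0.29316027 0.24831862]
[-0.076 -0.095 -0.047] [-0.     0.038  0.   ]
[-0.073 -0.094 -0.052] [-0.     0.038  0.   ]
[-0.069 -0.095 -0.055] [-0.     0.039  0.   ]
[-0.066 -0.094 -0.06 ] [-0.     0.038  0.   ]
[-0.063 -0.095 -0.064] [-0.     0.038  0.   ]
[-0.058 -0.094 -0.067] [-0.     0.038  0.   ]
[-0.054 -0.095 -0.071] [-0.     0.038  0.   ]
[-0.05  -0.094 -0.074] [-0.     0.038  0.   ]
[-0.046 -0.095 -0.077] [-0.     0.039  0.   ]
[-0.041 -0.095 -0.079] [-0.     0.038  0.   ]

[-0.006 -0.38   0.   ] [-0. -0.  0.]
[-0.007 -0.381  0.001] [-0. -0.  0.]
[-0.006 -0.38  -0.   ] [-0. -0.  0.]
[-0.007 -0.381  0.   ] [-0. -0.  0.]
[-0.006 -0.38   0.   ] [-0. -0.  0.]
[-0.007 -0.381  0.001] [-0. -0.  0.]
[-0.006 -0.38  -0.   ] [-0. -0.  0.]
[-0.007 -0.38   0.   ] [-0. -0.  0.]
[-0.006 -0.381  0.   ] [-0. -0.  0.]
[-0.007 -0.38   0.001] [-0. -0.  0.]
```

```bash
python3 - <<'E'
from mv import *
a=rows(np.array([.48,.2932,.33]),frame([0,0,-1],[0,1,0]),10)
E
```

```text
[-0.062 -0.001 -0.057] [0.001 0.038 0.002]
[-0.059 -0.    -0.06 ] [0.    0.038 0.002]
[-0.054 -0.001 -0.063] [0.001 0.039 0.003]
[-0.051 -0.    -0.067] [0.001 0.038 0.002]
[-0.047 -0.    -0.07 ] [0.    0.038 0.002]
[-0.043 -0.    -0.072] [0.001 0.038 0.002]
[-0.038 -0.    -0.075] [0.    0.038 0.002]
[-0.033 -0.    -0.077] [0.001 0.038 0.003]
[-0.029 -0.    -0.078] [0.001 0.039 0.002]
[-0.024 -0.    -0.081] [0.    0.038 0.002]
```

>>> step_arm([
  {"dx": -0.062,"dy": 0,"dz": -0.057,"rx": 0.001,"ry": 0.038,"rz": 0.002,"claw": 1},
  {"dx": -0.059,"dy": 0,"dz": -0.06,"rx": 0,"ry": 0.038,"rz": 0.002,"claw": 1},
  {"dx": -0.054,"dy": 0,"dz": -0.063,"rx": 0.001,"ry": 0.039,"rz": 0.003,"claw": 1},
  {"dx": -0.051,"dy": 0,"dz": -0.067,"rx": 0.001,"ry": 0.038,"rz": 0.002,"claw": 1},
  {"dx": -0.047,"dy": 0,"dz": -0.07,"rx": 0,"ry": 0.038,"rz": 0.002,"claw": 1},
  {"dx": -0.043,"dy": 0,"dz": -0.072,"rx": 0.001,"ry": 0.038,"rz": 0.002,"claw": 1},
  {"dx": -0.038,"dy": 0,"dz": -0.075,"rx": 0,"ry": 0.038,"rz": 0.002,"claw": 1},
  {"dx": -0.033,"dy": 0,"dz": -0.077,"rx": 0.001,"ry": 0.038,"rz": 0.003,"claw": 1},
  {"dx": -0.029,"dy": 0,"dz": -0.078,"rx": 0.001,"ry": 0.039,"rz": 0.002,"claw": 1},
  {"dx": -0.024,"dy": 0,"dz": -0.081,"rx": 0,"ry": 0.038,"rz": 0.002,"claw": 1},
])

```text
time_s: 4.95
ee_pos: [0.4807, 0.2932, 0.3291]
eef_rot: [-3.141, -0.004, 3.141]
force: [0.2, 0.9, -3.8]
grip_width: 0.0172
grip_force: 50.0
```

>>> step_arm([
  {"dx": -0.05,"dy": -0.15,"dz": 0,"rx": 0,"ry": 0,"rz": 0,"claw": 1},
  {"dx": -0.05,"dy": -0.3,"dz": 0,"rx": 0,"ry": 0,"rz": 0,"claw": 1},
  {"dx": -0.05,"dy": -0.4,"dz": 0,"rx": 0,"ry": 0,"rz": 0,"claw": 1},
  {"dx": -0.05,"dy": -0.4,"dz": 0,"rx": 0,"ry": 0,"rz": 0,"claw": 1},
  {"dx": -0.05,"dy": -0.4,"dz": 0,"rx": 0,"ry": 0,"rz": 0,"claw": 1},
  {"dx": -0.05,"dy": -0.4,"dz": 0,"rx": 0,"ry": 0,"rz": 0,"claw": 1},
  {"dx": -0.05,"dy": -0.4,"dz": 0,"rx": 0,"ry": 0,"rz": 0,"claw": 1},
  {"dx": -0.05,"dy": -0.4,"dz": 0,"rx": 0,"ry": 0,"rz": 0,"claw": 1},
  {"dx": -0.05,"dy": -0.4,"dz": 0,"rx": 0,"ry": 0,"rz": 0,"claw": 1},
  {"dx": -0.05,"dy": -0.4,"dz": 0,"rx": 0,"ry": 0,"rz": 0,"claw": 1},
])

```text
time_s: 5.95
ee_pos: [0.5297, -0.0742, 0.3287]
eef_rot: [-3.141, -0.0, 3.141]
force: [0.6, 1.0, -2.5]
grip_width: 0.017
grip_force: 50.0
```

>>> step_arm([
  {"dx": 0,"dy": -0.3,"dz": 0,"rx": 0,"ry": 0,"rz": 0,"claw": 1},
  {"dx": 0,"dy": -0.2,"dz": 0,"rx": 0,"ry": 0,"rz": 0,"claw": 1},
  {"dx": 0,"dy": -0.1,"dz": 0,"rx": 0,"ry": 0,"rz": 0,"claw": 1},
  {"dx": 0,"dy": 0,"dz": 0,"rx": 0,"ry": 0,"rz": 0,"claw": 1},
  {"dx": 0,"dy": 0,"dz": 0,"rx": 0,"ry": 0,"rz": 0,"claw": 1},
])

```text
time_s: 6.45
ee_pos: [0.53, -0.1312, 0.3294]
eef_rot: [3.141, -0.001, 3.142]
force: [-0.6, -0.3, -3.0]
grip_width: 0.0171
grip_force: 50.0
```

```bash
python3 - <<'E'
from h import *
from mv import *
p,r=pose();print(p,r.as_matrix().round(3));w=viewer.camera('wrist');s=viewer.camera('scene')
save('ws.png',cv2.resize(np.vstack([w['img'][:,:],s['img'][60:360,:]]),None,fx=.75,fy=.75,interpolation=cv2.INTER_AREA))
np.savez('w2.npz',**w);np.savez('s2.npz',**s);np.savez('p2.npz',p=p,r=r.as_matrix())
E
```

```text
[ 0.53000036 -0.13118323  0.32940126] [[-1.     0.    -0.001]
 [ 0.     1.     0.   ]
 [ 0.001  0.    -1.   ]]
```

View pics/ws.png

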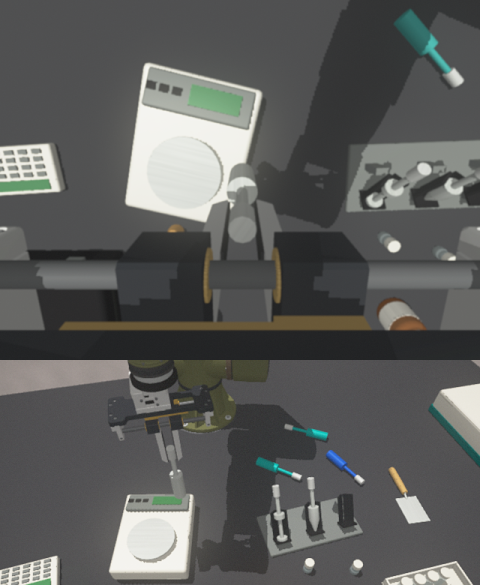

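The wrist view (upper) shows the pan centre at about (185,172) and the held spindle at (240,190). The scene view (lower) shows the spindle hanging above the balance's edge, the pan centre at (151,539), and the other two spindles still in their rest.

```bash
python3 - <<'E'
import numpy as np,cv2
from h import cloud,world
from fit import *
w=np.load('w2.npz');s=np.load('s2.npz');t=np.load('t.npz');P=np.load('p2.npz');p,r=P['p'],P['r']
def circ(c,u,v,lo,hi):
  g=cv2.medianBlur(cv2.cvtColor(c['img'],cv2.COLOR_RGB2GRAY),3)
  R=int(hi+12);x0,y0=int(u)-R-10,int(v)-R-10
  q=cv2.HoughCircles(g[y0:y0+2*R+20,x0:x0+2*R+20],cv2.HOUGH_GRADIENT_ALT,1,200,param1=60,param2=.4,minRadius=int(lo),maxRadius=int(hi))
  return None if q is None else q[0,:2]+[x0,y0,0]
def plane(o,d,z):return (o+(z-o[2])*d/d[2]).round(4)
T=w['tool_from_camera'];o=r@T[:3,3]+p
wr=lambda u,v:plane(o,r@T[:3,:3]@np.array([(u-w['cx'])/w['fx'],(v-w['cy'])/w['fy'],1]),.075)
def wc(c,u,v):
  o=-c['R'].T@c['t'];return plane(o,world(c,u,v,1.)-o,.075)
q=circ(w,247,229,42,60);print('wrist',q,wr(247,229));print([wr(*a[:2]) for a in (q if q is not None else [])])
q=circ(t,425,213,20,30);print('top',q,wc(t,425,212.5));print([wc(t,*a[:2]) for a in (q if q is not None else [])])
print('scene',wc(s,201,299))
X=cloud(s)[s['z_map']>0];k=(np.hypot(X[:,0]-p[0],X[:,1]-p[1])<.035)&(X[:,2]>.17)&(X[:,2]<p[2]-.025);X=X[k]
f=fit(X,[*p,0,0]);print('spindle',len(X),f.x.round(4),np.sqrt(np.mean(f.fun**2)),'foot',(f.x[:3]-.136*np.array([f.x[3],f.x[4],1])).round(4))
E
```

```text
wrist [[246.         229.          49.24931717]] [ 0.5547 -0.2222  0.075 ]
[array([ 0.5547, -0.2234,  0.075 ])]
top [[424.         212.          24.88275719]] [ 0.5537 -0.2248  0.075 ]
[array([ 0.5549, -0.2224,  0.075 ])]
scene [ 0.5636 -0.2254  0.075 ]
spindle 683 [ 0.5303 -0.1301  0.3282 -0.002   0.0066] 0.0007760258915068003 foot [ 0.5306 -0.131   0.1922]
```

>>> step_arm([
  {"dx": -0.04,"dy": -0.15,"dz": 0,"rx": 0,"ry": 0,"rz": 0,"claw": 1},
  {"dx": -0.07,"dy": -0.25,"dz": 0,"rx": 0,"ry": 0,"rz": 0,"claw": 1},
  {"dx": -0.07,"dy": -0.25,"dz": 0.1,"rx": 0,"ry": 0,"rz": 0,"claw": 1},
  {"dx": -0.045,"dy": -0.175,"dz": 0.2,"rx": 0,"ry": 0,"rz": 0,"claw": 1},
  {"dx": -0.02,"dy": -0.1,"dz": 0.2,"rx": 0,"ry": 0,"rz": 0,"claw": 1},
  {"dx": 0,"dy": 0,"dz": 0.2,"rx": 0,"ry": 0,"rz": 0,"claw": 1},
  {"dx": 0,"dy": 0,"dz": 0.2,"rx": 0,"ry": 0,"rz": 0,"claw": 1},
  {"dx": 0,"dy": 0,"dz": 0.1,"rx": 0,"ry": 0,"rz": 0,"claw": 1},
  {"dx": 0,"dy": 0,"dz": 0.05,"rx": 0,"ry": 0,"rz": 0,"claw": 1},
  {"dx": 0,"dy": 0,"dz": 0,"rx": 0,"ry": 0,"rz": 0,"claw": 1},
])

```text
time_s: 7.55
ee_pos: [0.5546, -0.2241, 0.2247]
eef_rot: [3.141, -0.001, -3.142]
force: [0.1, 0.6, -2.5]
grip_width: 0.0175
grip_force: 50.0
```

>>> step_arm([
  {"dx": 0,"dy": 0,"dz": 0.02,"rx": 0,"ry": 0,"rz": 0,"claw": 1},
  {"dx": 0,"dy": 0,"dz": 0.02,"rx": 0,"ry": 0,"rz": 0,"claw": 1},
  {"dx": 0,"dy": 0,"dz": 0.01,"rx": 0,"ry": 0,"rz": 0,"claw": 1},
  {"dx": 0,"dy": 0,"dz": 0,"rx": 0,"ry": 0,"rz": 0,"claw": 1},
  {"dx": 0,"dy": 0,"dz": 0,"rx": 0,"ry": 0,"rz": 0,"claw": 1},
])

```text
time_s: 8.05
ee_pos: [0.5545, -0.2241, 0.2199]
eef_rot: [3.141, -0.0, 3.141]
force: [0.1, 0.2, -3.3]
grip_width: 0.0173
grip_force: 50.0
```

```bash
python3 - <<'E'
from h import *
from mv import *
from fit import *
p,r=pose();s=viewer.camera('scene');print(p,telemetry.get_obs()['force'])
X=cloud(s)[s['z_map']>0];k=(np.hypot(X[:,0]-p[0],X[:,1]-p[1])<.035)&(X[:,2]>.088)&(X[:,2]<p[2]-.025);X=X[k]
f=fit(X,[*p,0,0]);print('spindle',len(X),f.x.round(4),np.sqrt(np.mean(f.fun**2)),'foot',(f.x[:3]-.136*np.array([f.x[3],f.x[4],1])).round(4))
save('s3.png',cv2.resize(s['img'][180:370,110:300],None,fx=3,fy=3,interpolation=cv2.INTER_CUBIC))
E
```

```text
[ 0.55452536 -0.2241306   0.21985198] [ 0.22606579 -0.65848366 -2.55409453]
spindle 530 [ 0.5544 -0.2236  0.2189 -0.0046  0.0058] 0.0007680843375052406 foot [ 0.5551 -0.2243  0.0829]
```

View pics/s3.png

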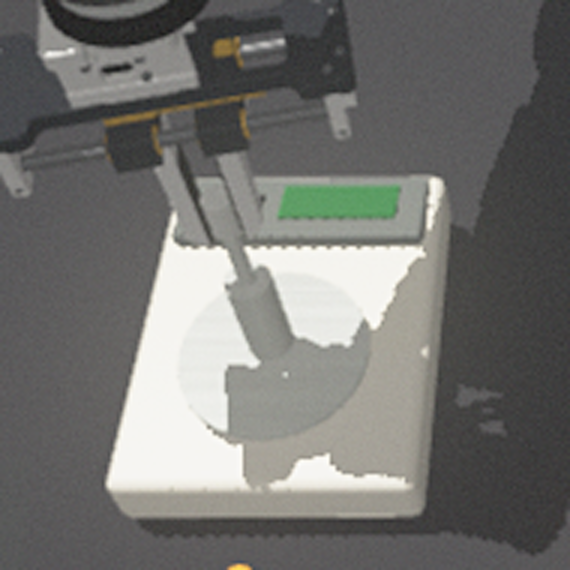

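The foot, at (280,355) in the crop, is over the pan centre at about (275,355), roughly 8 mm up. I'll lower it slowly.

>>> step_arm([
  {"dx": 0,"dy": 0,"dz": 0.02,"rx": 0,"ry": 0,"rz": 0,"claw": 1},
  {"dx": 0,"dy": 0,"dz": 0.015,"rx": 0,"ry": 0,"rz": 0,"claw": 1},
  {"dx": 0,"dy": 0,"dz": 0.015,"rx": 0,"ry": 0,"rz": 0,"claw": 1},
  {"dx": 0,"dy": 0,"dz": 0,"rx": 0,"ry": 0,"rz": 0,"claw": 1},
  {"dx": 0,"dy": 0,"dz": 0,"rx": 0,"ry": 0,"rz": 0,"claw": 1},
])

```text
time_s: 8.6
ee_pos: [0.5545, -0.2241, 0.2147]
eef_rot: [3.141, -0.001, 3.141]
force: [-1.2, 0.2, -3.1]
grip_width: 0.017
grip_force: 50.0
```

>>> step_arm([
  {"dx": 0,"dy": 0,"dz": 0.007,"rx": 0,"ry": 0,"rz": 0,"claw": 1},
  {"dx": 0,"dy": 0,"dz": 0.007,"rx": 0,"ry": 0,"rz": 0,"claw": 1},
  {"dx": 0,"dy": 0,"dz": 0,"rx": 0,"ry": 0,"rz": 0,"claw": 1},
  {"dx": 0,"dy": 0,"dz": 0,"rx": 0,"ry": 0,"rz": 0,"claw": 1},
], grip_force=15)

```text
time_s: 9.0
ee_pos: [0.5545, -0.2241, 0.2133]
eef_rot: [3.141, -0.0, 3.141]
force: [0.3, -0.8, -2.8]
grip_width: 0.0178
grip_force: 15.0
```

>>> step_arm([
  {"dx": 0,"dy": 0,"dz": 0.005,"rx": 0,"ry": 0,"rz": 0,"claw": 1},
  {"dx": 0,"dy": 0,"dz": 0.005,"rx": 0,"ry": 0,"rz": 0,"claw": 1},
  {"dx": 0,"dy": 0,"dz": 0,"rx": 0,"ry": 0,"rz": 0,"claw": 1},
  {"dx": 0,"dy": 0,"dz": 0,"rx": 0,"ry": 0,"rz": 0,"claw": 1},
])

```text
time_s: 9.4
ee_pos: [0.5545, -0.2241, 0.2123]
eef_rot: [3.141, -0.0, 3.141]
force: [0.1, 0.7, -3.0]
grip_width: 0.0176
grip_force: 15.0
```

>>> step_arm([
  {"dx": 0,"dy": 0,"dz": 0.005,"rx": 0,"ry": 0,"rz": 0,"claw": 1},
  {"dx": 0,"dy": 0,"dz": 0,"rx": 0,"ry": 0,"rz": 0,"claw": 1},
  {"dx": 0,"dy": 0,"dz": 0,"rx": 0,"ry": 0,"rz": 0,"claw": 1},
])

```text
time_s: 9.7
ee_pos: [0.5546, -0.2241, 0.2121]
eef_rot: [3.142, -0.0, 3.141]
force: [0.4, -0.6, -0.7]
grip_width: 0.017
grip_force: 15.0
```

>>> step_arm([
  {"dx": 0,"dy": 0,"dz": 0.005,"rx": 0,"ry": 0,"rz": 0,"claw": 1},
  {"dx": 0,"dy": 0,"dz": 0,"rx": 0,"ry": 0,"rz": 0,"claw": 1},
  {"dx": 0,"dy": 0,"dz": 0,"rx": 0,"ry": 0,"rz": 0,"claw": 1},
])

```text
time_s: 10.0
ee_pos: [0.5548, -0.2242, 0.212]
eef_rot: [-3.141, 0.001, 3.141]
force: [0.9, 0.3, 5.6]
grip_width: 0.0178
grip_force: 15.0
```

It is in contact: the vertical force went from -3 N to +5.6 N. I'll ease the press, drop the grip force, then open gradually.

>>> step_arm([
  {"dx": 0,"dy": 0,"dz": -0.003,"rx": 0,"ry": 0,"rz": 0,"claw": 1},
  {"dx": 0,"dy": 0,"dz": 0,"rx": 0,"ry": 0,"rz": 0,"claw": 1},
  {"dx": 0,"dy": 0,"dz": 0,"rx": 0,"ry": 0,"rz": 0,"claw": 1},
], grip_force=3)

```text
time_s: 10.3
ee_pos: [0.5546, -0.2242, 0.2119]
eef_rot: [3.142, 0.0, 3.141]
force: [1.5, 0.3, 4.6]
grip_width: 0.0181
grip_force: 3.0
```

>>> step_arm([
  {"dx": 0,"dy": 0,"dz": 0,"rx": 0,"ry": 0,"rz": 0,"claw": 0.8},
  {"dx": 0,"dy": 0,"dz": 0,"rx": 0,"ry": 0,"rz": 0,"claw": 0.75},
  {"dx": 0,"dy": 0,"dz": 0,"rx": 0,"ry": 0,"rz": 0,"claw": 0.7},
  {"dx": 0,"dy": 0,"dz": 0,"rx": 0,"ry": 0,"rz": 0,"claw": 0.6},
  {"dx": 0,"dy": 0,"dz": 0,"rx": 0,"ry": 0,"rz": 0,"claw": 0.5},
  {"dx": 0,"dy": 0,"dz": 0,"rx": 0,"ry": 0,"rz": 0,"claw": 0.5},
  {"dx": 0,"dy": 0,"dz": 0,"rx": 0,"ry": 0,"rz": 0,"claw": 0.5},
])

```text
time_s: 11.0
ee_pos: [0.5545, -0.2241, 0.2116]
eef_rot: [3.141, -0.001, 3.141]
force: [-1.0, -0.9, 0.2]
grip_width: 0.0468
grip_force: 0.0
```

>>> step_arm([
  {"dx": 0,"dy": 0,"dz": -0.05,"rx": 0,"ry": 0,"rz": 0,"claw": 0.5},
  {"dx": 0,"dy": 0,"dz": -0.15,"rx": 0,"ry": 0,"rz": 0,"claw": 0.5},
  {"dx": 0,"dy": 0,"dz": -0.2,"rx": 0,"ry": 0,"rz": 0,"claw": 0.5},
  {"dx": 0,"dy": 0,"dz": -0.2,"rx": 0,"ry": 0,"rz": 0,"claw": 0.5},
  {"dx": 0,"dy": 0,"dz": -0.2,"rx": 0,"ry": 0,"rz": 0,"claw": 0.5},
  {"dx": 0,"dy": 0,"dz": 0,"rx": 0,"ry": 0,"rz": 0,"claw": 0.5},
  {"dx": 0,"dy": 0,"dz": 0,"rx": 0,"ry": 0,"rz": 0,"claw": 0.5},
  {"dx": 0,"dy": 0,"dz": 0,"rx": 0,"ry": 0,"rz": 0,"claw": 0.5},
  {"dx": 0,"dy": 0,"dz": 0,"rx": 0,"ry": 0,"rz": 0,"claw": 0.5},
  {"dx": 0,"dy": 0,"dz": 0,"rx": 0,"ry": 0,"rz": 0,"claw": 0.5},
])

```text
time_s: 12.0
ee_pos: [0.5544, -0.2241, 0.2909]
eef_rot: [3.141, -0.001, 3.141]
force: [0.5, -0.5, -0.1]
grip_width: 0.047
grip_force: 0.0
```

```bash
python3 - <<'E'
from h import *
from fit import *
s=viewer.camera('scene')
X=cloud(s)[s['z_map']>0];k=(np.hypot(X[:,0]-.555,X[:,1]+.224)<.035)&(X[:,2]>.088)&(X[:,2]<.226);X=X[k]
f=fit(X,[.555,-.224,.211,0,0]);print('spindle',len(X),f.x.round(4),np.sqrt(np.mean(f.fun**2)),'foot',(f.x[:3]-.136*np.array([f.x[3],f.x[4],1])).round(4),telemetry.get_obs()['time_s'])
save('s4.png',s['img'])
E
```

```text
spindle 669 [ 0.5551 -0.2238  0.2108 -0.0009 -0.0022] 0.0007962270613145933 foot [ 0.5552 -0.2235  0.0748] 12.05
```

View pics/s4.png

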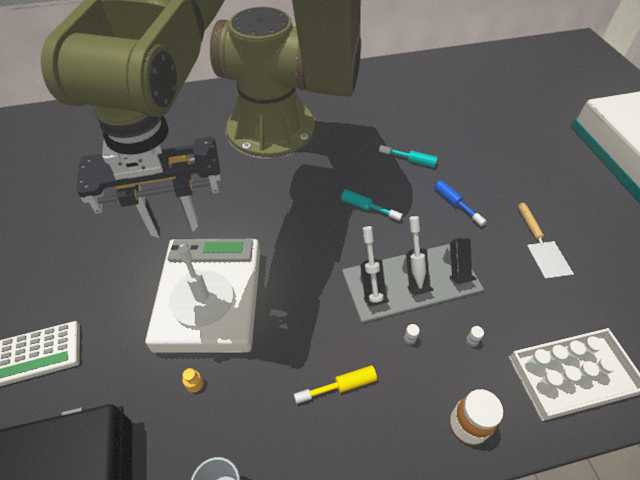

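The spindle stands upright on the pan, foot at about (202,298) and tilt about 0.002 rad. The gripper is clear above it, and the other two spindles are in place at (374,265) and (418,255). I'll hold still for about a second, then hand in.

>>> step_arm([
  {"dx": 0,"dy": 0,"dz": 0,"rx": 0,"ry": 0,"rz": 0,"claw": 0.5},
  {"dx": 0,"dy": 0,"dz": 0,"rx": 0,"ry": 0,"rz": 0,"claw": 0.5},
  {"dx": 0,"dy": 0,"dz": 0,"rx": 0,"ry": 0,"rz": 0,"claw": 0.5},
  {"dx": 0,"dy": 0,"dz": 0,"rx": 0,"ry": 0,"rz": 0,"claw": 0.5},
  {"dx": 0,"dy": 0,"dz": 0,"rx": 0,"ry": 0,"rz": 0,"claw": 0.5},
  {"dx": 0,"dy": 0,"dz": 0,"rx": 0,"ry": 0,"rz": 0,"claw": 0.5},
  {"dx": 0,"dy": 0,"dz": 0,"rx": 0,"ry": 0,"rz": 0,"claw": 0.5},
  {"dx": 0,"dy": 0,"dz": 0,"rx": 0,"ry": 0,"rz": 0,"claw": 0.5},
])

```text
time_s: 12.85
ee_pos: [0.5545, -0.2241, 0.2916]
eef_rot: [3.141, -0.001, 3.141]
force: [-0.3, -0.7, -0.3]
grip_width: 0.0473
grip_force: 0.0
```

```bash
python3 -c "
from station import hand_in
print(hand_in())"
```

```text
the job is handed in; nothing more can be done
None
```

The cylinder spindle stands upright and released in the middle of the pan (measured within about 1 mm of centre, tilt about 0.002 rad), the other two are still in their rest, and the job was handed in at about 13 s; no verdict came back.

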